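# Get the long camera rail out of the half-decked dry box

### The job

The long aluminium camera rail lies in the open dry box, partly under the clear deck, and is longer than the opening: take hold of it, tilt it and draw it out diagonally through the opening without forcing it against the box. Finish while holding it in the gripper, still and roughly level, with all of it at least 6 cm higher than the box's rim. Leave the adapter on the deck and the bowl beside the box where they are.

Things in the scene. Friction and masses are not known exactly. Their poses are not given: they have to be found in the camera images.
- box: Grey plastic dry box, fixed, lid off, outside 270 (x) x 126 (y) x 58 mm high. Origin: centre of its underside; z up, x along its length, away from the robot (within 0.3 rad). Walls 5 mm, floor 6 mm (black), inside x -130..130, y -58..58. A fixed clear deck roofs x = -130..5 over the full width; the only opening, 125 x 116 mm, is x = 5..130, at the end away from the robot.
- deck_edge (a point): Middle of the lower edge of the fixed clear acrylic deck where the opening begins: box x = 5, y = 0, z = 54 mm. The deck is 4 mm thick, underside at box z = 54 mm (48 mm free above the inner floor), top flush with the rim at z = 58 mm.
- rail: Long loose aluminium camera rail, 200 (x) x 26 (y) x 20 mm (z), about 0.2 kg, dark groove on top. Origin: centre of its underside, x along its length. Lies flat on the box's inner floor (box z = 6 mm) along the box, within 15 mm lengthwise and 12 mm sideways of its middle and 0.06 rad of its direction; the +x end shows in the opening, the other is under the deck.
- rail_far (a point): Centre of the rail's end face that shows in the opening (rail x = +100 mm, z = 10 mm).
- rail_near (a point): Centre of the rail's other end face, under the deck at the start (rail x = -100 mm, z = 10 mm).
- adapter: Aluminium lens mount adapter, a ring 66 mm outside, 48 mm inside, 18 mm high, lying loose on the acrylic deck near the box's robot-side end (centre 80 to 97 mm from the box's middle). Origin at the centre of its underside. To be left alone.
- bowl: Small white ceramic bowl, 90 mm across, 36 mm high, standing on the shelf on the +y side of the box with two little metal hot shoe covers in it. Origin at the centre of its underside. To be left alone.
Not all that is in view belongs to the job. Of the things that look like the rail, the middle-sized one is meant.

How it is judged:
By the outcome, as a careful person would: the job done as asked, in the order asked, and still so for the second after the job is handed in, while the arm keeps its last pose, push and grip.
It also fails if it takes over 35 s, if anything falls off the work surface, if the arm or the gripper's body presses on something with over 40 N, if the wrist force passes 120 N, or if a joint passes its speed limit or range.

### The arm

A 6-joint arm with a two-finger parallel gripper is mounted at the origin on the work surface. World frame = base frame: x ahead of the robot, y to its left, z up, the work surface at z = 0. Lengths are in m, angles in rad, forces in N, time in s.
With the tool pointing down it reaches from about 0.225 to 0.725 m from the base axis. Payload 3.1 kg.
Tool frame: the origin (TCP) lies at the very end of the fingers, on their centre line; the grasp point (between the pads) lies 19 mm behind it; z points along the fingers, y is the line along which they close (so a half turn about z gives the same grasp; the last joint's range is limited). The gripper opens to 85 mm and grips with 20 to 120 N. Pads are 22 mm wide; open, the fingers measure 114 mm over their backs; the gripper's body (76 mm by 85 mm) begins 54 mm behind the grasp point. The pads swing forward as they close: fully open they stand 13 mm farther back than shut.
Start: joints at [1.024, 0.048, 0.099, 1.622, 0, 1.443], TCP at [0.214, 0.48, 0.204] pointing down, gripper open.
Joint ranges: [-2.91, 2.91], [-0.99, 1.94], [-1.21, 1.42], [-2.12, 2.29], [-1.49, 1.47], [-3.14, 3.14]. Speed limits (rad/s): [2.79, 2.79, 3.14, 3.14, 3.14, 3.14].

### API

Orientations are given as a 3x3 rotation matrix whose columns are the frame's x, y, z axes.
In Python, from rig import robot, vision, ticket gives the robot as it stands.
- The arm moves only by the tool apply_moves, never from a script. Its argument "increments" is a list that holds one entry, the list of rows, each a list of 7 numbers: the turn, a rotation vector about the tool's x, y, z in degrees, then the shift along the tool's x, y, z in mm, then the finger opening in mm, from 0 to 85.4. A call has exactly 5 rows; each row shifts and turns the commanded pose from where the row before left it, along the tool's axes as they then stand; what a row does not reach is not made up. A row lasts 1/8 s, in which the tool goes at most 62.5 mm and 10.7 degrees, less where a joint would pass 70% of its speed; a pose out of reach is approached as far as the arm can. A call with a gripper value outside its range is refused whole. The fingers move at their own pace and stop on an object; "grip_force" is the grip in N (left out, the last holds). Time passes only in rows, so rows that do not move let the fingers close, or fill a call up. It gives the time, the measured TCP pose, the force, the opening and the grip force at its end, in the units of the state.
- robot.sense(): the state, without advancing time (a new reading comes with each control period).
- vision.snapshot(name): name is "scene" or "side" or "wrist"; returns (picture, depth): 420x560x3 uint8, red, green, blue; 420x560 float32, m along the optical axis (not along the pixel's ray), 0 where there is no reading.
- vision.calibration(name): a dict with "vfov" (degrees; the focal length in pixels is half the picture's height over the tangent of half this angle, whatever the lens; pixels are square), "cx", "cy" (the principal point, pixels), "cam_to_world" (4x4, takes a point from camera to world coordinates); the wrist camera has in their place "tool_from_camera" (4x4, takes a point from camera to tool coordinates, whose origin is the TCP and whose axes are the flange's). Camera axes: x right, y up, looking along -z (the intrinsics and any distortion apply to the point x, -y, -z); pixel columns grow to the right and rows downward; lengths in m; the calibration is good to about 2 mm. A picture is of the moment at which its call begins: read the wrist's pose just before it. calibration takes no time and is no camera call.
- ticket.sign_off(): hands the job in; it is judged then, once.
The state is a dict: "time": time; "q": joint angles; "joint_vel": joint speeds; "joint_torque": joint torques, N m; "position": TCP position; "eef_rot": TCP orientation; "force": force on the tool from outside, world axes, zero at the start; "ft_torque": the same for the moment, N m; "width": opening from 0.0 (shut) to 1.0 (fully open); "finger_force": force on a finger pad.
Only numpy, scipy, OpenCV 4.12 (cv2) and the standard library are available. Lean on these libraries where they do the work, as an engineer would, in place of code of your own. Each camera call takes 0.05 s, during which the arm holds its last target. There are 200 camera calls.

## Working session

There is one attempt and no reset: what is moved stays moved. The work goes in short steps, Python scripts to look and compute and a tool call to move; the robot and the scene stay as the last step left them, time stands still between calls to the robot, and variables do not carry over. Pictures are saved under pics/ and viewed, at most 10 in all, crops included, and the job is handed in when it is done.

Besides the shell and the picture viewer there is one more tool, called after "Request:" as name([rows], argument=value, ...), one row to a line, values as JSON. apply_moves: Moves the arm, as the interface text tells. Its arguments: {"type":"object","properties":{"increments":{"type":"array","items":{"type":"array","items":{"type":"array","items":{"type":"number"}}}},"grip_force":{"type":"number"}},"required":["increments"]}

```bash
ls; mkdir -p pics; cat > h.py <<'E'
import numpy as np, cv2
from rig import robot, vision, ticket
def snap(n, f):
    s=robot.sense(); p,d=vision.snapshot(n); cv2.imwrite(f'pics/{f}.png',p[:,:,::-1]); np.savez(f'pics/{f}.npz',p=p,d=d,pos=s['position'],R=s['eef_rot']); return p,d
E
python3 - <<'E'
from h import *
for n in ('scene','side'): 
    snap(n,n+'1'); c=vision.calibration(n); print({k:(np.round(v,4).tolist() if k!='x' else v) for k,v in c.items() if not isinstance(v,str)})
print(vision.calibration('wrist'))
s=robot.sense(); print(s)
E
```

```text
pics
{'vfov': 45.2938, 'cx': 274.6504, 'cy': 208.5141, 'cam_to_world': [[-0.3212, -0.6974, 0.6407, 1.2083], [0.947, -0.2434, 0.2097, 0.3296], [0.0097, 0.6741, 0.7386, 0.7993], [0.0, 0.0, 0.0, 1.0]]}
{'vfov': 56.2983, 'cx': 283.6491, 'cy': 212.7054, 'cam_to_world': [[-0.9987, 0.0425, -0.0282, 0.5485], [-0.0479, -0.5877, 0.8076, 0.7142], [0.0178, 0.8079, 0.589, 0.5198], [0.0, 0.0, 0.0, 1.0]]}
{'vfov': 60.81060321730415, 'cx': 277.2211243706148, 'cy': 204.55060929000598, 'tool_from_camera': array([[ 4.95399745e-04,  9.55876435e-01,  2.93768610e-01,
         7.54650956e-02],
       [ 9.99999210e-01, -8.12920003e-04,  9.58753624e-04,
        -9.14712630e-04],
       [ 1.15526038e-03,  2.93767903e-01, -9.55876082e-01,
        -1.69579209e-01],
       [ 0.00000000e+00,  0.00000000e+00,  0.00000000e+00,
         1.00000000e+00]])}
{'time': 0.1, 'q': array([1.02415925e+00, 4.86582906e-02, 9.77274480e-02, 1.62201515e+00,
       1.60400745e-06, 1.44299417e+00]), 'joint_vel': array([ 7.93183568e-05, -5.80015370e-04,  2.76177064e-03, -1.39937179e-03,
        4.36848729e-04, -5.86402559e-04]), 'joint_torque': array([ 1.84417542e-03, -3.39849830e+01,  3.20936644e+01,  1.58187642e-02,
       -2.28111203e-04, -2.41777094e-06]), 'position': array([0.21319958, 0.47907629, 0.2027303 ]), 'eef_rot': array([[-9.13563237e-01,  4.06695168e-01, -1.11880486e-03],
       [ 4.06696613e-01,  9.13561435e-01, -1.83557906e-03],
       [ 2.75575840e-04, -2.13193170e-03, -9.99997689e-01]]), 'force': array([ 0.03151302, -0.30213592, -0.37184344]), 'ft_torque': array([-0.0120507 , -0.04002699, -0.00372782]), 'finger_force': 0.0, 'width': 0.9950428816485455}
```

View pics/scene1.png

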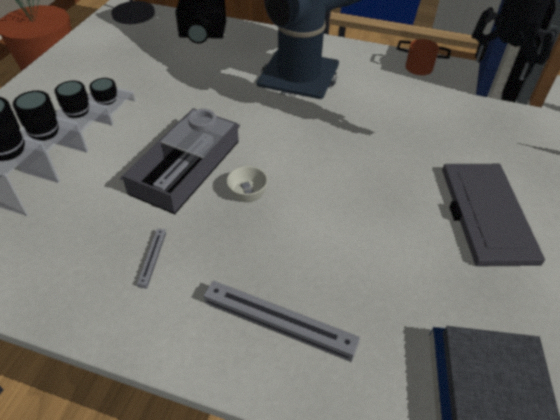

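View pics/side1.png

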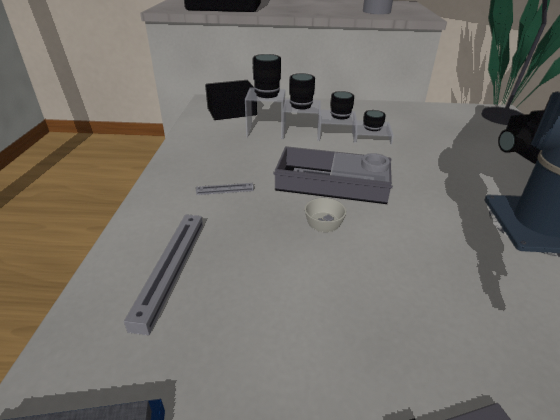

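Rail-like things in the scene view: a small bar at (151,257), a large bar at (280,318), and a middle-sized one in the box at (178,168). I choose the one in the box. The side view shows the bowl at (325,215) and the box at (335,175). Next is a close crop and a depth measurement.

```bash
cat >> h.py <<'E'
def cloud(n,f):
    z=np.load(f'pics/{f}.npz'); d=z['d']; c=vision.calibration(n); F=210/np.tan(np.radians(c['vfov'])/2)
    if n=='wrist':
        T=np.eye(4);T[:3,:3]=z['R'];T[:3,3]=z['pos'];M=T@c['tool_from_camera']
    else: M=c['cam_to_world']
    v,u=np.mgrid[:420,:560]; r=np.stack([(u-c['cx'])/F,-(v-c['cy'])/F,-np.ones(d.shape)],-1)
    rays=r@M[:3,:3].T
    return M[:3,3]+rays*d[...,None], rays, M[:3,3], d
def ray(n,f,u,v,z):
    P,r,o,d=cloud(n,f); u0,v0=int(round(u)),int(round(v)); rr=r[v0,u0]+(r[v0,u0+1]-r[v0,u0])*(u-u0)+(r[v0+1,u0]-r[v0,u0])*(v-v0); return o+rr*(z-o[2])/rr[2]
E
python3 - <<'E'
from h import *
p=cv2.imread('pics/scene1.png')[95:215,110:280]; cv2.imwrite('pics/crop1.png',cv2.resize(p,None,fx=4.6,fy=4.6,interpolation=cv2.INTER_CUBIC))
for n in('scene','side'):
    P,r,o,d=cloud(n,n+'1'); m=(abs(P[...,2]-.058)<.006)&(d>0)&(P[...,0]>.2)&(P[...,0]<.75)&(abs(P[...,1])<.4)
    k,l,st,ce=cv2.connectedComponentsWithStats(m.astype(np.uint8)); 
    for i in range(1,k):
        if st[i,4]>60:
            q=P[l==i]; print(n,st[i],q.mean(0).round(3),cv2.minAreaRect(q[:,:2].astype(np.float32)))
E
```

```text
scene [ 71 103  37  33 327] [ 0.436 -0.387  0.059] ((0.4351397752761841, -0.38784879446029663), (0.025841111317276955, 0.11753983050584793), 88.50318145751953)
scene [ 120  108  118   91 2381] [ 0.443 -0.124  0.057] ((0.4590449333190918, -0.13408809900283813), (0.13455110788345337, 0.2732343375682831), 81.14115142822266)
scene [193 114  19  10 128] [ 0.349 -0.138  0.058] ((0.3513804078102112, -0.1368204951286316), (0.03243718668818474, 0.037812814116477966), 61.990055084228516)
side [318 119  39   7 173] [ 0.435 -0.385  0.059] ((0.4355766773223877, -0.38656938076019287), (0.11241666227579117, 0.02675485983490944), 0.07049719244241714)
side [366 120  18   6  65] [ 0.325 -0.392  0.058] ((0.32372692227363586, -0.39192959666252136), (0.0508035384118557, 0.014768333174288273), 0.3652079403400421)
side [ 273  146  119   41 1695] [ 0.436 -0.113  0.057] ((0.4597395658493042, -0.13389553129673004), (0.13799241185188293, 0.2731390595436096), 81.61448669433594)
side [366 159  18   5  66] [ 0.358 -0.148  0.059] ((0.35848256945610046, -0.1485508531332016), (0.014871745370328426, 0.041172951459884644), 78.64283752441406)
```

View pics/crop1.png

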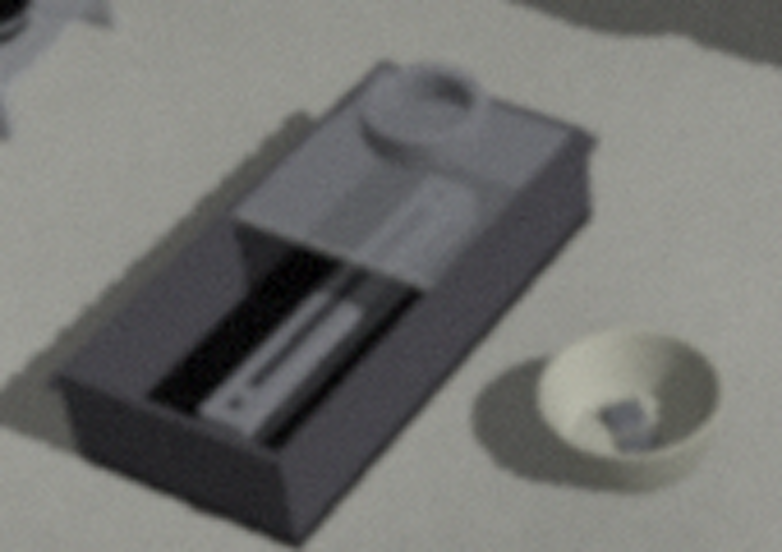

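The crop shows the middle-sized rail lying in the box: its far end is at crop (230,410) and it runs under the clear deck. The box centre is about (0.4595,-0.134), with its axis at -8.6°. I'm moving the wrist camera over the opening.

Request:
apply_moves([
  [[0,0,0,-44.5,-37,0,46],[0,0,0,-44.5,-37,0,46],[0,0,0,-44.5,-37,0,46],[0,0,0,-44.5,-37,0,46],[0,0,0,-44.5,-37,0,46]],
])

```text
time: 0.72
position: [0.3418, 0.2184, 0.2033]
eef_rot: [[-0.914, 0.406, -0.0], [0.406, 0.914, -0.0], [0.0, -0.0, -1.0]]
force: [0.7, 0.4, -0.0]
width: 0.538
finger_force: 0.0
```

Request:
apply_moves([
  [[0,0,0,-44.5,-37,0,46],[0,0,0,-44.5,-37,0,46],[0,0,0,-44.5,-37,0,46],[0,0,0,-44.5,-37,0,46],[0,0,0,-44.5,-37,0,46]],
])

```text
time: 1.35
position: [0.4699, -0.0412, 0.2034]
eef_rot: [[-0.913, 0.407, -0.0], [0.407, 0.913, 0.0], [0.0, 0.0, -1.0]]
force: [0.9, -0.5, 0.2]
width: 0.542
finger_force: 0.0
```

Request:
apply_moves([
  [[0,0,0,-44.5,-37,0,46],[0,0,0,-44.5,-37,0,46],[0,0,-7.7,0,0,0,46],[0,0,-7.7,0,0,0,46],[0,0,0,0,0,0,46]],
])

```text
time: 1.98
position: [0.5205, -0.1433, 0.203]
eef_rot: [[-0.988, 0.151, -0.001], [0.151, 0.988, 0.001], [0.001, 0.0, -1.0]]
force: [-1.5, 0.2, -0.6]
width: 0.538
finger_force: 0.0
```

```bash
python3 - <<'E'
from h import *
snap('wrist','w1'); s=robot.sense(); print(s['time'],s['position'],s['eef_rot'].round(3).tolist(),s['q'].round(2),s['width'])
E
```

```text
2.025 [ 0.52050285 -0.14310084  0.20321953] [[-0.988, 0.152, -0.001], [0.152, 0.988, 0.0], [0.001, 0.0, -1.0]] [-0.39  0.09  0.14  1.62 -0.   -0.24] 0.5411932281239785
```

View pics/w1.png

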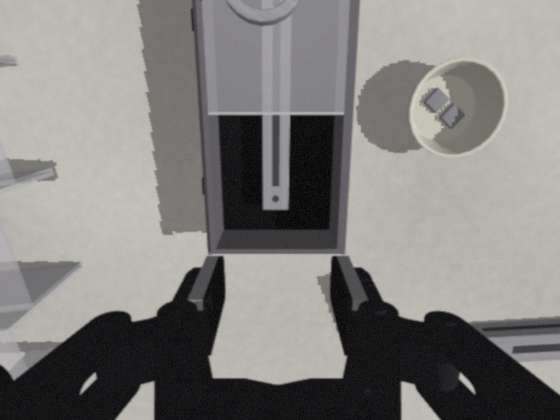

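The wrist view shows the rail's far end at (263–289, 211), the deck edge on v≈114, the far rim at v≈254 and the bowl at (458,108).

```bash
python3 - <<'E'
from h import *
p=np.load('pics/w1.npz')['p']; g=cv2.cvtColor(p,cv2.COLOR_RGB2GRAY)
E=[]
for v in (120,135,150,165,180,195,205):
    x=np.where(g[v,240:310]>75)[0]+240; E.append((v,x.min()-.5,x.max()+.5))
print(E)
x=g[195:235,268].astype(int);print(x)
mid=np.array([(ray('wrist','w1',(a+b)/2,v,.026)) for v,a,b in E]); w=[np.linalg.norm(ray('wrist','w1',a,v,.026)-ray('wrist','w1',b,v,.026)) for v,a,b in E]
print(mid.round(4),np.round(w,4)); k=np.polyfit(mid[:,0],mid[:,1],1);print('rail ang',np.degrees(np.arctan(k[0])))
P,r,o,d=cloud('wrist','w1')
m=(abs(P[...,2]-.026)<.006)&(d>0); m[:115]=0;m[:,:240]=0;m[:,310:]=0;m[230:]=0
q=P[m];print('depth rail',q.mean(0),cv2.minAreaRect(q[:,:2].astype(np.float32)))
m=(abs(P[...,2]-.058)<.005)&(d>0)&(np.hypot(P[...,0]-.4595,P[...,1]+.134)<.17); m[:,:180]=0;m[:,370:]=0
q=P[m];print(cv2.minAreaRect(q[:,:2].astype(np.float32)))
for uv in((208,254),(346,254),(209,114),(344,114)): print(uv,ray('wrist','w1',*uv,.058).round(4))
for uv in((264,211),(288,211)): print(uv,ray('wrist','w1',*uv,.026).round(4))
E
```

```text
[(120, np.float64(261.5), np.float64(289.5)), (135, np.float64(261.5), np.float64(289.5)), (150, np.float64(261.5), np.float64(289.5)), (165, np.float64(261.5), np.float64(288.5)), (180, np.float64(261.5), np.float64(288.5)), (195, np.float64(262.5), np.float64(288.5)), (205, np.float64(261.5), np.float64(288.5))]
[150 150 151 150 148 149 151 151 150 148 151 149 150 141 109  61  25  23
  23  22  16  16  16  25  21  21  16  19  13  20  17  19  18  20  32  53
  52  59  59  55]
[[ 0.4676 -0.1379  0.026 ]
 [ 0.4814 -0.14    0.026 ]
 [ 0.4956 -0.1422  0.026 ]
 [ 0.51   -0.1449  0.026 ]
 [ 0.5249 -0.1472  0.026 ]
 [ 0.5402 -0.1491  0.026 ]
 [ 0.5506 -0.1512  0.026 ]] [0.0265 0.0268 0.0271 0.0265 0.0268 0.0261 0.0274]
rail ang -9.041980620051104
depth rail [ 0.50751819 -0.14387618  0.02551582] ((0.5093249678611755, -0.1440361738204956), (0.02551356516778469, 0.09377914667129517), 80.88135528564453)
((0.482906699180603, -0.13966304063796997), (0.1336694210767746, 0.22049552202224731), 81.38880157470703)
(208, 254) [ 0.5798 -0.2206  0.058 ]
(346, 254) [ 0.5998 -0.0896  0.058 ]
(209, 114) [ 0.4521 -0.1928  0.058 ]
(344, 114) [ 0.4695 -0.0788  0.058 ]
(264, 211) [ 0.5552 -0.1632  0.026 ]
(288, 211) [ 0.5589 -0.1391  0.026 ]
```

Request:
apply_moves([
  [[0,0,0.4,5,-3,0,46],[0,0,0,0,0,55,46],[0,0,0,0,0,55,46],[0,0,0,0,0,30,46],[0,0,0,0,0,0,46]],
])

```text
time: 2.65
position: [0.5122, -0.144, 0.0605]
eef_rot: [[-0.988, 0.157, -0.007], [0.157, 0.988, 0.003], [0.007, 0.002, -1.0]]
force: [-0.3, -0.4, 0.8]
width: 0.538
finger_force: 0.0
```

```bash
python3 - <<'E'
from h import *
snap('wrist','w2'); s=robot.sense(); print(s['time'],s['position'],s['force'])
p=cv2.imread('pics/w2.png'); cv2.imwrite('pics/w2c.png',p)
E
```

```text
2.7 [ 0.51420299 -0.14486702  0.06315938] [ 0.81522766 -0.64213848  1.77629773]
```

View pics/w2.png

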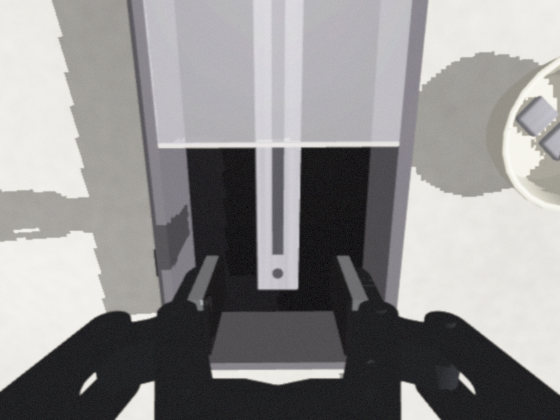

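The rail is centred between the fingertips: it spans u 258–299, and the tips are at 217 and 340. Descending.

Request:
apply_moves([
  [[0,0,0,0,0,15,46],[0,0,0,0,0,15,46],[0,0,0,0,0,15,46],[0,0,0,0,0,7,46],[0,0,0,0,0,0,46]],
])

```text
time: 3.32
position: [0.5146, -0.145, 0.0107]
eef_rot: [[-0.988, 0.156, -0.002], [0.156, 0.988, 0.001], [0.002, 0.001, -1.0]]
force: [0.1, 0.4, 1.0]
width: 0.54
finger_force: 0.0
```

Request:
apply_moves([
  [[0,0,0,0,0,0,32],[0,0,0,0,0,0,24],[0,0,0,0,0,0,18],[0,0,0,0,0,0,10],[0,0,0,0,0,0,10]],
], grip_force=60)

```text
time: 3.95
position: [0.5155, -0.1454, 0.0119]
eef_rot: [[-0.988, 0.156, 0.0], [0.156, 0.988, -0.0], [-0.0, -0.0, -1.0]]
force: [-0.0, -0.1, 0.2]
width: 0.116
finger_force: 0.0
```

```bash
python3 - <<'E'
from h import *
snap('wrist','w3'); s=robot.sense(); print(s['time'],s['position'],s['force'],s['width'],s['finger_force'])
E
```

```text
4.0 [ 0.51544038 -0.1453902   0.01188082] [-0.23024605  0.83713075 -0.59251286] 0.11731691956464094 0.0
```

View pics/w3.png

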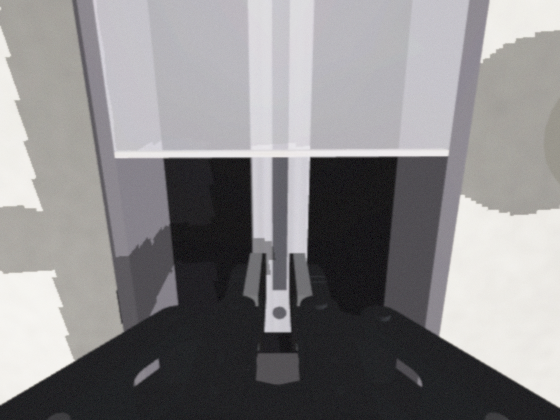

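The fingers shut to 10 mm over the rail's top: the tips at (258,255) and (300,255) overlap the rail instead of straddling it. I'm checking heights from the depth image.

```bash
python3 - <<'E'
from h import *
P,r,o,d=cloud('wrist','w3')
for u,v in((262,200),(300,200),(278,320),(200,200),(400,153),(255,258),(257,270),(258,285),(303,262),(302,275),(300,290)): print(u,v,P[v,u].round(4))
P,r,o,d=cloud('wrist','w2')
for u,v in((265,200),(295,200),(220,200),(205,280),(215,262),(350,262),(355,280)): print(u,v,P[v,u].round(4))
E
```

```text
262 200 [ 0.4849 -0.1485  0.0247]
300 200 [ 0.4874 -0.1314  0.0251]
278 320 [ 0.5477 -0.151   0.0263]
200 200 [ 0.4853 -0.1817  0.0055]
400 153 [ 0.4663 -0.0953  0.0572]
255 258 [ 0.5023 -0.1535  0.0477]
257 270 [ 0.5022 -0.152   0.0588]
258 285 [ 0.5024 -0.151   0.07  ]
303 262 [ 0.5055 -0.1343  0.0511]
302 275 [ 0.5056 -0.1354  0.0614]
300 290 [ 0.5044 -0.1367  0.0739]
265 200 [ 0.4954 -0.1497  0.0248]
295 200 [ 0.4982 -0.1319  0.0248]
220 200 [ 0.496  -0.1802  0.0058]
205 280 [ 0.4971 -0.1691  0.114 ]
215 262 [ 0.4966 -0.1676  0.1007]
350 262 [ 0.505  -0.1145  0.1007]
355 280 [ 0.5055 -0.1154  0.1142]
```

```bash
python3 - <<'E'
from h import *
P,r,o,d=cloud('wrist','w3')
for u in (252,258,262,266,300): print(u,[(v,*(P[v,u]*1000).round(0).astype(int)) for v in range(230,262,3)])
P,r,o,d=cloud('wrist','w2')
for u in (211,215,345): print(u,[(v,*(P[v,u]*1000).round(0).astype(int)) for v in range(235,268,3)])
p=cv2.imread('pics/w3.png')[210:350,200:360]; cv2.imwrite('pics/c3.png',cv2.resize(cv2.convertScaleAbs(p,alpha=1.8,beta=30),None,fx=4,fy=4,interpolation=cv2.INTER_CUBIC))
E
```

```text
252 [(230, np.int64(498), np.int64(-156), np.int64(25)), (233, np.int64(508), np.int64(-159), np.int64(4)), (236, np.int64(509), np.int64(-159), np.int64(5)), (239, np.int64(511), np.int64(-159), np.int64(5)), (242, np.int64(512), np.int64(-159), np.int64(6)), (245, np.int64(514), np.int64(-160), np.int64(5)), (248, np.int64(516), np.int64(-160), np.int64(5)), (251, np.int64(518), np.int64(-161), np.int64(4)), (254, np.int64(502), np.int64(-155), np.int64(44)), (257, np.int64(502), np.int64(-155), np.int64(47)), (260, np.int64(502), np.int64(-154), np.int64(50))]
258 [(230, np.int64(499), np.int64(-153), np.int64(25)), (233, np.int64(500), np.int64(-153), np.int64(25)), (236, np.int64(502), np.int64(-153), np.int64(26)), (239, np.int64(503), np.int64(-153), np.int64(27)), (242, np.int64(505), np.int64(-154), np.int64(25)), (245, np.int64(506), np.int64(-154), np.int64(25)), (248, np.int64(508), np.int64(-154), np.int64(26)), (251, np.int64(509), np.int64(-155), np.int64(26)), (254, np.int64(502), np.int64(-152), np.int64(44)), (257, np.int64(502), np.int64(-152), np.int64(48)), (260,
[... 2792 characters left out ...]
4(-168), np.int64(97)), (262, np.int64(497), np.int64(-168), np.int64(101)), (265, np.int64(497), np.int64(-167), np.int64(103))]
345 [(235, np.int64(533), np.int64(-102), np.int64(6)), (238, np.int64(536), np.int64(-102), np.int64(5)), (241, np.int64(538), np.int64(-102), np.int64(5)), (244, np.int64(540), np.int64(-103), np.int64(5)), (247, np.int64(542), np.int64(-103), np.int64(6)), (250, np.int64(544), np.int64(-103), np.int64(6)), (253, np.int64(547), np.int64(-103), np.int64(5)), (256, np.int64(506), np.int64(-115), np.int64(94)), (259, np.int64(506), np.int64(-116), np.int64(96)), (262, np.int64(505), np.int64(-116), np.int64(99)), (265, np.int64(505), np.int64(-117), np.int64(103))]
```

View pics/c3.png

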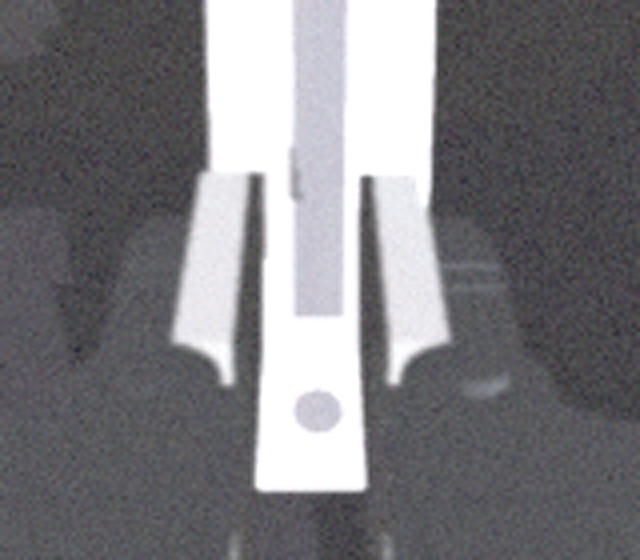

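The depth image shows the fingertips at z≈0.044, about 31 mm above the reported TCP, so they closed over the rail without touching it. I'll check the gripper body's height with the outside cameras before going lower.

```bash
python3 - <<'E'
from h import *
for n in('scene','side'):
    snap(n,n+'2'); P,r,o,d=cloud(n,n+'2'); p=np.load(f'pics/{n}2.npz')['p']
    Q=P-np.array([.5155,-.1454,0]); a=np.array([.988,-.156]);b=np.array([.156,.988]); X=Q[...,:2]@a*1000; Y=Q[...,:2]@b*1000; Z=P[...,2]*1000
    m=(d>0)&(abs(X)<60)&(abs(Y)<75)&(Z>50)
    for z in range(50,200,10):
        k=m&(Z>=z)&(Z<z+10)
        if k.sum()>5: print(n,z,k.sum(),'X',np.percentile(X[k],[3,97]).round(),'Y',np.percentile(Y[k],[3,97]).round(),p[k].mean(0).round())
print(robot.sense()['position'])
E
```

```text
scene 50 467 X [-59.  57.] Y [-61.  68.] [66. 66. 70.]
scene 60 62 X [-4. 19.] Y [-19.  62.] [33. 34. 35.]
scene 70 46 X [ 1. 13.] Y [-15.  18.] [24. 25. 26.]
scene 80 89 X [-7. 15.] Y [-34.  34.] [17. 17. 19.]
scene 90 119 X [-10.  14.] Y [-39.  41.] [16. 17. 18.]
scene 100 127 X [-12.  18.] Y [-47.  45.] [21. 21. 21.]
scene 110 130 X [-1. 19.] Y [-52.  53.] [18. 19. 20.]
scene 120 158 X [ 1. 19.] Y [-57.  62.] [23. 23. 24.]
scene 130 232 X [-8. 21.] Y [-59.  62.] [27. 27. 29.]
scene 140 138 X [-4. 21.] Y [-14.  46.] [22. 23. 25.]
scene 150 66 X [-6. 13.] Y [17. 41.] [21. 22. 24.]
scene 160 54 X [-6. 37.] Y [-4. 38.] [19. 20. 22.]
scene 170 148 X [-15.  38.] Y [-17.  38.] [20. 21. 22.]
scene 180 160 X [-12.  38.] Y [-14.  37.] [19. 19. 21.]
scene 190 161 X [-13.  39.] Y [-17.  38.] [21. 22. 23.]
side 50 442 X [-59.  55.] Y [-58.  70.] [81. 79. 85.]
side 60 35 X [-10.  12.] Y [-5. 21.] [44. 44. 48.]
side 70 18 X [-10.   8.] Y [10. 22.] [26. 26. 28.]
side 80 28 X [-12.  12.] Y [-14.  39.] [27. 27. 31.]
side 90 31 X [-11.  11.] Y [15. 45.] [22. 22. 25.]
side 100 46 X [-16.  13.] Y [-10.  53.] [23. 24. 26.]
side 110 48 X [-16.  15.] Y [-2. 60.] [25. 26. 29.]
side 120 74 X [-16.  16.] Y [18. 65.] [30. 30. 33.]
side 130 106 X [-18.  19.] Y [-13.  65.] [39. 40. 43.]
side 140 98 X [-18.  19.] Y [-12.  47.] [38. 38. 41.]
side 150 48 X [-10.  11.] Y [16. 41.] [28. 29. 33.]
side 160 64 X [-28.  26.] Y [20. 40.] [27. 28. 31.]
side 170 133 X [-35.  32.] Y [13. 39.] [25. 26. 29.]
side 180 148 X [-34.  34.] Y [11. 39.] [26. 26. 30.]
side 190 147 X [-35.  35.] Y [10. 39.] [24. 25. 28.]
[ 0.51538752 -0.14538371  0.01181622]
```

The body (z>0.16) and knuckles (z≥0.08) are well clear of the rim, so there is room to go about 34 mm lower. I'll reopen and descend with a force check.

Request:
apply_moves([
  [[0,0,0,0,0,0,46],[0,0,0,0,0,0,46],[0,0,0,0,0,8,46],[0,0,0,0,0,8,46],[0,0,0,0,0,4,46]],
])

```text
time: 4.72
position: [0.5146, -0.145, -0.0095]
eef_rot: [[-0.988, 0.156, -0.002], [0.156, 0.988, 0.001], [0.002, 0.0, -1.0]]
force: [-0.6, -0.3, -0.5]
width: 0.539
finger_force: 0.0
```

```bash
python3 - <<'E'
from h import *
snap('wrist','w4'); s=robot.sense(); print(s['time'],s['position'],s['force'],s['width'])
P,r,o,d=cloud('wrist','w4'); Q=P-s['position']; a=np.array([.988,-.156]);b=np.array([.156,.988]); X=Q[...,:2]@a*1000; Y=Q[...,:2]@b*1000; Z=P[...,2]*1000
m=(d>0)&(abs(X)<20)&(abs(Y)>20)&(abs(Y)<45)&(Z>12)&(Z<70)
for z in range(12,70,4):
    k=m&(Z>=z)&(Z<z+4); print(z,k.sum(),np.median(X[k]) if k.any() else '',np.median(abs(Y[k])) if k.any() else '')
E
```

```text
4.775 [ 0.51434905 -0.14495699 -0.00978242] [-0.14363322  0.37550313 -0.18583103] 0.541435738631781
12 0  
16 10 2.1148828814143883 23.053293779010286
20 133 -1.5234342647962746 23.70068452160582
24 323 -7.889236081874853 23.91570194741447
28 404 -7.56928266330628 24.752828022117868
32 476 -7.677128653419288 25.467046344258165
36 494 -7.515397924565008 25.31112220317413
40 558 -7.555011565957727 25.35123873804292
44 608 -7.556574790364225 25.432198989346652
48 612 -7.633883833703761 24.525726654549963
52 526 -10.08685027857779 23.87981770179981
56 1031 -6.488065496193459 24.340849225026034
60 576 -11.948517037970323 32.402824556099354
64 1145 -12.25460972624588 32.88372330910665
68 612 -12.058461916924056 34.44320335858124
```

Request:
apply_moves([
  [[0,0,0,0,0,4,46],[0,0,0,0,0,3,46],[0,0,0,0,0,2,46],[0,0,0,0,0,0,46],[0,0,0,0,0,0,46]],
])

```text
time: 5.4
position: [0.5155, -0.1455, -0.017]
eef_rot: [[-0.988, 0.156, 0.0], [0.156, 0.988, -0.0], [-0.0, -0.0, -1.0]]
force: [-0.7, 1.1, 0.1]
width: 0.538
finger_force: 0.0
```

Request:
apply_moves([
  [[0,0,0,0,0,0,30],[0,0,0,0,0,0,24],[0,0,0,0,0,0,15],[0,0,0,0,0,0,15],[0,0,0,0,0,0,15]],
], grip_force=60)

```text
time: 6.02
position: [0.5158, -0.1455, -0.0167]
eef_rot: [[-0.988, 0.156, 0.001], [0.156, 0.988, -0.0], [-0.001, -0.0, -1.0]]
force: [-0.2, 0.0, 3.3]
width: 0.286
finger_force: 59.4
```

The rail is gripped: opening 24 mm, pad force 59 N. Next I plan the tilt-and-draw in the box's x–z plane, with clearances to the floor, the deck edge and the far rim.

```bash
cat > plan.py <<'E'
import numpy as np
A,H=158,-23   # TCP in rail frame: along from near end, above underside
def tcp(w):
    t=np.radians(w[0]);c,s=np.cos(t),np.sin(t); return np.array([w[1]+A*c-H*s, w[2]+A*s+H*c])
def marg(w):
    t=np.radians(w[0]);c,s=np.cos(t),np.sin(t); x,z=w[1:]
    top=lambda: -(5-x)*s+(54-z)*c-20
    deck=top() if x-20*s<5 else 99   # deck edge above top face
    xf=x+200*c; rim=(-( -(130-x)*s+(58-z)*c)) if xf>128 else 99
    nt=(x-20*s, z+20*c); under=54-nt[1] if nt[0]<5 else 99
    wall=130-xf if z+200*s<58 else 99
    return np.round([deck,rim,z-6,under,wall],1)
W=[(0,-99,6),(0,-99,8.5),(12,-97,8),(13,-78,8),(15,-74,8),(16,-55,13.5),(20,-38,17),(27,-10,24),(34,15,42),(34,25,85),(34,25,105),(17,30,130),(0,40,150)]
if __name__=='__main__':
    W=np.array(W,float)
    for a,b in zip(W,W[1:]):
        ms=np.array([marg(a+(b-a)*k/5) for k in range(1,6)]).min(0)
        inc=[]
        for k in range(5):
            p=a+(b-a)*k/5;q=a+(b-a)*(k+1)/5;d=tcp(q)-tcp(p);t=np.radians(p[0]);c,s=np.cos(t),np.sin(t)
            inc.append((round(-(q-p)[0],1),round(-(d@[c,s]),1),round(d@[s,-c],1)))
        print(b,'minmarg deck,rim,floor,under,wall',ms,'tcp',tcp(b).round(1),inc)
E
python3 plan.py
```

```text
[  0.  -99.    8.5] minmarg deck,rim,floor,under,wall [25.5 99.   0.5 25.5 29. ] tcp [ 59.  -14.5] [(np.float64(-0.0), np.float64(-0.0), np.float64(-0.5)), (np.float64(-0.0), np.float64(-0.0), np.float64(-0.5)), (np.float64(-0.0), np.float64(-0.0), np.float64(-0.5)), (np.float64(-0.0), np.float64(-0.0), np.float64(-0.5)), (np.float64(-0.0), np.float64(-0.0), np.float64(-0.5))]
[ 12. -97.   8.] minmarg deck,rim,floor,under,wall [ 3.8 99.   2.  25.6 28.8] tcp [62.3 18.4] [(np.float64(-2.4), np.float64(-1.2), np.float64(-6.5)), (np.float64(-2.4), np.float64(-1.2), np.float64(-6.5)), (np.float64(-2.4), np.float64(-1.2), np.float64(-6.5)), (np.float64(-2.4), np.float64(-1.2), np.float64(-6.5)), (np.float64(-2.4), np.float64(-1.2), np.float64(-6.5))]
[ 13. -78.   8.] minmarg deck,rim,floor,under,wall [ 4.2 99.   2.  26.5 13.1] tcp [81.1 21.1] [(np.float64(-0.2), np.float64(-3.8), np.float64(0.2)), (np.float64(-0.2), np.float64(-3.8), np.float64(0.3)), (np.float64(-0.2), np.float64(-3.8), np.float64(0.3)), (np.float64(-0.2), np.float64(-3.8), np.float64(0.3)), (np.float64(-0.2), np.float64(
[... 2695 characters left out ...]
oor,under,wall [ 99.   97.7 104.   99.   99. ] tcp [187.8 154.2] [(np.float64(3.4), np.float64(-2.0), np.float64(5.7)), (np.float64(3.4), np.float64(-1.8), np.float64(5.5)), (np.float64(3.4), np.float64(-1.5), np.float64(5.3)), (np.float64(3.4), np.float64(-1.3), np.float64(5.2)), (np.float64(3.4), np.float64(-1.0), np.float64(5.0))]
[  0.  40. 150.] minmarg deck,rim,floor,under,wall [ 99.  92. 128.  99.  99.] tcp [198. 127.] [(np.float64(3.4), np.float64(-1.4), np.float64(6.1)), (np.float64(3.4), np.float64(-1.2), np.float64(5.9)), (np.float64(3.4), np.float64(-1.0), np.float64(5.7)), (np.float64(3.4), np.float64(-0.8), np.float64(5.6)), (np.float64(3.4), np.float64(-0.6), np.float64(5.5))]
```

Request:
apply_moves([
  [[0,0,0,0,0,0,15],[0,0,0,0,0,0,15],[0,0,0,0,0,-1.5,15],[0,0,0,0,0,-1,15],[0,0,0,0,0,0,15]],
], grip_force=100)

```text
time: 6.65
position: [0.5145, -0.145, -0.0157]
eef_rot: [[-0.988, 0.156, -0.002], [0.156, 0.988, 0.001], [0.002, 0.0, -1.0]]
force: [-0.4, -0.3, -1.3]
width: 0.273
finger_force: 98.3
```

```bash
sed -i 's/^W=.*/W=[(0,-99,8.5),(12,-97,8),(13,-78,8),(15,-72,8),(16,-55,11),(20,-30,13),(25,0,20),(30,25,34),(32,34,85),(32,34,110),(16,35,130),(0,40,150)]/' plan.py; python3 plan.py | sed 's/np.float64(\([^)]*\))/\1/g'
```

```text
[ 12. -97.   8.] minmarg deck,rim,floor,under,wall [ 3.8 99.   2.  25.6 28.8] tcp [62.3 18.4] [(-2.4, -1.2, -6.5), (-2.4, -1.2, -6.5), (-2.4, -1.2, -6.5), (-2.4, -1.2, -6.5), (-2.4, -1.2, -6.5)]
[ 13. -78.   8.] minmarg deck,rim,floor,under,wall [ 4.2 99.   2.  26.5 13.1] tcp [81.1 21.1] [(-0.2, -3.8, 0.2), (-0.2, -3.8, 0.3), (-0.2, -3.8, 0.3), (-0.2, -3.8, 0.3), (-0.2, -3.8, 0.3)]
[ 15. -72.   8.] minmarg deck,rim,floor,under,wall [ 4.5 99.   2.  26.5 10.5] tcp [86.6 26.7] [(-0.4, -1.3, -0.8), (-0.4, -1.3, -0.8), (-0.4, -1.3, -0.8), (-0.4, -1.3, -0.8), (-0.4, -1.3, -0.8)]
[ 16. -55.  11.] minmarg deck,rim,floor,under,wall [ 4.5  5.2  2.6 23.8 99. ] tcp [103.2  32.4] [(-0.2, -3.5, -0.3), (-0.2, -3.5, -0.2), (-0.2, -3.5, -0.2), (-0.2, -3.5, -0.2), (-0.2, -3.5, -0.2)]
[ 20. -30.  13.] minmarg deck,rim,floor,under,wall [ 4.9  7.4  5.4 22.2 99. ] tcp [126.3  45.4] [(-0.8, -5.2, -1.2), (-0.8, -5.2, -1.1), (-0.8, -5.2, -1.1), (-0.8, -5.2, -1.0), (-0.8, -5.2, -0.9)]
[25.  0. 20.] minmarg deck,rim,floor,under,wall [ 6.6 14.5  8.4 15.9 99. ] tcp [152.9  65.9] [(-1.0, -6.5, -2.0), (-1.0, -6.5,
[... 321 characters left out ...]
38.2 99.  99. ] tcp [180.2 149.2] [(-0.4, -6.8, -9.0), (-0.4, -6.9, -9.0), (-0.4, -6.9, -8.9), (-0.4, -7.0, -8.9), (-0.4, -7.0, -8.8)]
[ 32.  34. 110.] minmarg deck,rim,floor,under,wall [99. 78. 84. 99. 99.] tcp [180.2 174.2] [(-0.0, -2.6, -4.2), (-0.0, -2.6, -4.2), (-0.0, -2.6, -4.2), (-0.0, -2.6, -4.2), (-0.0, -2.6, -4.2)]
[ 16.  35. 130.] minmarg deck,rim,floor,under,wall [ 99.   95.2 108.   99.   99. ] tcp [193.2 151.4] [(3.2, -0.8, 5.5), (3.2, -0.6, 5.4), (3.2, -0.4, 5.3), (3.2, -0.2, 5.2), (3.2, 0.0, 5.1)]
[  0.  40. 150.] minmarg deck,rim,floor,under,wall [ 99.  92. 128.  99.  99.] tcp [198. 127.] [(3.2, -0.5, 5.2), (3.2, -0.3, 5.1), (3.2, -0.1, 5.0), (3.2, 0.1, 4.9), (3.2, 0.3, 4.8)]
```

Request:
apply_moves([
  [[0,-2.4,0,-1.2,0,-6.5,15],[0,-2.4,0,-1.2,0,-6.5,15],[0,-2.4,0,-1.2,0,-6.5,15],[0,-2.4,0,-1.2,0,-6.5,15],[0,-2.4,0,-1.2,0,-6.5,15]],
])

```text
time: 7.28
position: [0.5179, -0.1456, 0.0176]
eef_rot: [[-0.966, 0.156, 0.205], [0.153, 0.988, -0.032], [-0.208, 0.0, -0.978]]
force: [0.6, -0.8, -2.3]
width: 0.271
finger_force: 98.3
```

```bash
cat > st.py <<'E'
from h import *
n=__import__('sys').argv[1]; snap('wrist',n); s=robot.sense(); R=s['eef_rot']; C=np.array([.457,-.135,0]); a=np.array([.988,-.156,0]); q=s['position']-C
print('t',s['time'],'tcp box',(q@a*1000).round(1),(q@[.156,.988,0]*1000).round(1),(q[2]*1000).round(1),'tilt',np.degrees(np.arcsin(-R[2,0])).round(2),'F',s['force'].round(1),s['ft_torque'].round(2))
P,r,o,d=cloud('wrist',n); p=np.load(f'pics/{n}.npz')['p'].astype(int); Q=P-C; X=Q@a*1000;Y=Q@np.array([.156,.988,0])*1000;Z=Q[...,2]*1000
x0=q@a*1000; yc=q@[.156,.988,0]*1000
m=(d>0)&(abs(Y-yc)<10)&(X<x0-15)&(X>x0-160)&(Z>10)&(Z<100)
for x in range(int(x0)-150,int(x0)-10,15):
    k=m&(abs(X-x)<4)
    if k.sum()>20: print(x,np.median(Z[k]).round(1),end=' | ')
print()
E
python3 st.py w5
```

```text
t 7.325 tcp box 61.2 -0.9 18.1 tilt 12.02 F [-0.3  0.3 -1.4] [ 0.02  0.25 -0.04]
-44 57.5 | -29 57.5 | -14 57.4 | 1 57.5 | 16 51.0 | 31 54.2 | 46 56.9 |
```

The tilt is 12°, the rail's top is about 5 mm under the deck edge, and there is no contact force. Continuing.

Request:
apply_moves([
  [[0,-0.2,0,-3.9,0,0.2,15],[0,-0.2,0,-3.9,0,0.3,15],[0,-0.2,0,-3.9,0,0.3,15],[0,-0.2,0,-3.9,0,0.3,15],[0,-0.2,0,-3.9,0,0.3,15]],
])

```text
time: 7.95
position: [0.538, -0.149, 0.0208]
eef_rot: [[-0.962, 0.156, 0.222], [0.152, 0.988, -0.035], [-0.225, 0.0, -0.974]]
force: [-0.7, 0.2, -0.9]
width: 0.273
finger_force: 98.3
```

Request:
apply_moves([
  [[0,-0.4,0,-1.3,0,-0.8,15],[0,-0.4,0,-1.3,0,-0.8,15],[0,-0.4,0,-1.3,0,-0.8,15],[0,-0.4,0,-1.3,0,-0.8,15],[0,-0.4,0,-1.3,0,-0.8,15]],
])

```text
time: 8.57
position: [0.543, -0.1498, 0.0265]
eef_rot: [[-0.954, 0.156, 0.256], [0.151, 0.988, -0.041], [-0.259, -0.0, -0.966]]
force: [0.3, 0.0, -2.7]
width: 0.274
finger_force: 98.3
```

```bash
python3 st.py w6
```

```text
t 8.625 tcp box 87.4 -1.2 26.6 tilt 15.05 F [ 0.2 -0.2 -2.5] [ 0.1   0.23 -0.04]
-18 57.4 | -3 57.5 | 12 49.9 | 27 54.0 | 42 58.0 | 57 62.1 | 72 65.7 |
```

Request:
apply_moves([
  [[0,-0.3,0,-3.5,0,-0.8,15],[0,-0.3,0,-3.5,0,-0.6,15],[0,-0.2,0,-3.5,0,-0.4,15],[0,-0.2,0,-3.5,0,-0.3,15],[0,0,0,-3.5,0,-0.2,15]],
])

```text
time: 9.25
position: [0.5592, -0.1523, 0.0333]
eef_rot: [[-0.949, 0.156, 0.272], [0.15, 0.988, -0.043], [-0.276, 0.0, -0.961]]
force: [0.2, 0.3, -2.0]
width: 0.279
finger_force: 98.3
```

```bash
python3 st.py w7
```

```text
t 9.3 tcp box 104.4 -1.3 33.7 tilt 16.05 F [ 0.6  0.1 -2.1] [0.02 0.2  0.  ]
-1 57.4 | 14 51.4 | 29 55.7 | 44 60.1 | 59 64.4 | 74 68.7 | 89 72.5 |
```

Request:
apply_moves([
  [[0,-0.8,0,-5.2,0,-1.2,15],[0,-0.8,0,-5.2,0,-1.1,15],[0,-0.8,0,-5.2,0,-1.1,15],[0,-0.8,0,-5.2,0,-1,15],[0,-0.8,0,-5.2,0,-0.9,15]],
])

```text
time: 9.93
position: [0.5822, -0.156, 0.0464]
eef_rot: [[-0.928, 0.156, 0.339], [0.147, 0.988, -0.054], [-0.343, -0.0, -0.939]]
force: [0.3, -0.1, -1.1]
width: 0.278
finger_force: 98.3
```

```bash
python3 st.py w8
```

```text
t 9.975 tcp box 127.4 -1.2 46.8 tilt 20.12 F [ 0.4  0.4 -1.7] [ 0.04  0.32 -0.03]
22 53.0 | 37 58.4 | 52 63.9 | 67 69.4 | 82 75.0 | 97 80.5 | 112 85.3 |
```

Request:
apply_moves([
  [[0,-1,0,-6.5,0,-2,15],[0,-1,0,-6.5,0,-1.9,15],[0,-1,0,-6.5,0,-1.8,15],[0,-1,0,-6.5,0,-1.7,15],[0,-1,0,-6.5,0,-1.6,15]],
])

```text
time: 10.6
position: [0.6087, -0.1602, 0.067]
eef_rot: [[-0.895, 0.156, 0.418], [0.142, 0.988, -0.066], [-0.424, -0.0, -0.906]]
force: [-0.4, 0.0, -1.3]
width: 0.272
finger_force: 98.3
```

Request:
apply_moves([
  [[0,-1,0,-6.3,0,-3,15],[0,-1,0,-6.3,0,-3,15],[0,-1,0,-6.3,0,-3,15],[0,-1,0,-6.3,0,-2.9,15],[0,-1,0,-6.3,0,-2.8,15]],
])

```text
time: 11.22
position: [0.6298, -0.1635, 0.0946]
eef_rot: [[-0.855, 0.156, 0.495], [0.135, 0.988, -0.078], [-0.501, -0.0, -0.865]]
force: [0.0, -0.0, -1.3]
width: 0.273
finger_force: 98.3
```

```bash
python3 st.py w9; python3 - <<'E'
from h import *
p,d=snap('side','side3'); cv2.imwrite('pics/s3.png',cv2.resize(cv2.imread('pics/side3.png')[60:240,220:420],None,fx=3.3,fy=3.3))
E
```

```text
t 11.275 tcp box 175.7 -1.3 95.4 tilt 30.16 F [-0.6 -0.2 -1.6] [0.13 0.56 0.01]
70 82.5 | 85 91.3 | 100 98.8 |
```

View pics/s3.png

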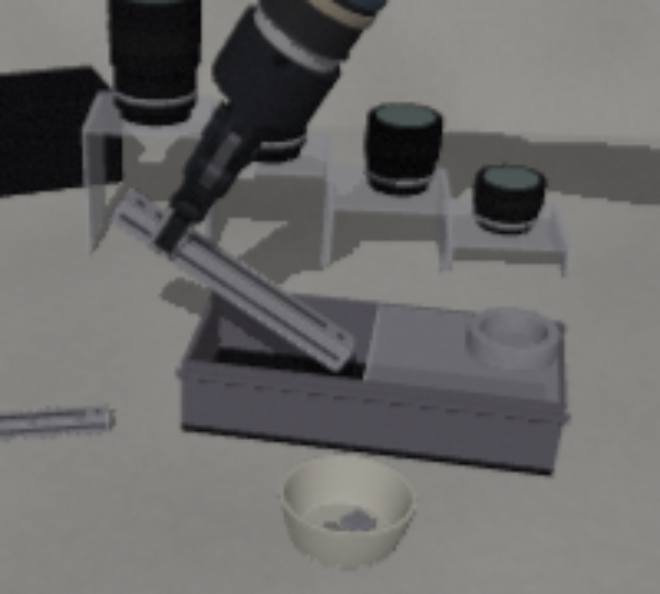

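The side crop shows the rail tilted up, with its near end at crop (345,355) clear of the deck edge at (375,330); the adapter and bowl are untouched. Now lift, then level.

Request:
apply_moves([
  [[0,-0.4,0,-7.5,0,-9,15],[0,-0.4,0,-7,0,-9,15],[0,-0.4,0,-7,0,-9,15],[0,-0.4,0,-7,0,-9,15],[0,-0.4,0,-7,0,-9,15]],
])

```text
time: 11.95
position: [0.6371, -0.1647, 0.152]
eef_rot: [[-0.837, 0.156, 0.524], [0.133, 0.988, -0.083], [-0.531, -0.0, -0.848]]
force: [-0.1, -0.2, -1.6]
width: 0.28
finger_force: 98.3
```

Request:
apply_moves([
  [[0,0,0,-3.5,0,-5.5,15],[0,0,0,-3.5,0,-5.5,15],[0,0,0,-3.5,0,-5.5,15],[0,0,0,-3.5,0,-5.5,15],[0,0,0,-3.5,0,-5.5,15]],
])

```text
time: 12.58
position: [0.6371, -0.1646, 0.1838]
eef_rot: [[-0.838, 0.156, 0.523], [0.133, 0.988, -0.083], [-0.53, 0.0, -0.848]]
force: [0.8, -1.3, -2.5]
width: 0.274
finger_force: 98.3
```

Request:
apply_moves([
  [[0,3.2,0,-0.8,0,4.5,15],[0,3.2,0,-0.6,0,4.5,15],[0,3.2,0,-0.4,0,4.5,15],[0,3.2,0,-0.2,0,4.5,15],[0,3.2,0,0,0,4.5,15]],
])

```text
time: 13.2
position: [0.649, -0.1666, 0.1647]
eef_rot: [[-0.95, 0.156, 0.272], [0.15, 0.988, -0.043], [-0.275, -0.0, -0.961]]
force: [-0.7, 0.7, -2.0]
width: 0.282
finger_force: 98.3
```

Request:
apply_moves([
  [[0,3.2,0,0,0,3,15],[0,3.2,0,0,0,3,15],[0,3.2,0,0,0,3,15],[0,3.2,0,0,0,3,15],[0,3.2,0,0,0,3,15]],
])

```text
time: 13.82
position: [0.6517, -0.167, 0.1498]
eef_rot: [[-0.988, 0.156, -0.0], [0.156, 0.988, -0.0], [0.0, -0.0, -1.0]]
force: [0.8, 0.2, -1.1]
width: 0.278
finger_force: 98.3
```

Request:
apply_moves([
  [[0,0,0,0,0,0,15],[0,0,0,0,0,0,15],[0,0,0,0,0,0,15],[0,0,0,0,0,0,15],[0,0,0,0,0,0,15]],
])

```text
time: 14.45
position: [0.6508, -0.1668, 0.1501]
eef_rot: [[-0.988, 0.156, 0.001], [0.156, 0.988, -0.0], [-0.001, -0.0, -1.0]]
force: [-0.3, -0.1, -0.9]
width: 0.274
finger_force: 98.3
```

```bash
python3 st.py w10; python3 - <<'E'
from h import *
p,d=snap('side','side4'); cv2.imwrite('pics/s4.png',cv2.resize(cv2.imread('pics/side4.png')[40:240,200:420],None,fx=3,fy=3))
E
```

```text
t 14.5 tcp box 196.5 -1.2 149.9 tilt 0.03 F [-0.4  0.  -2.1] [ 0.02 -0.12  0.02]
```

View pics/s4.png

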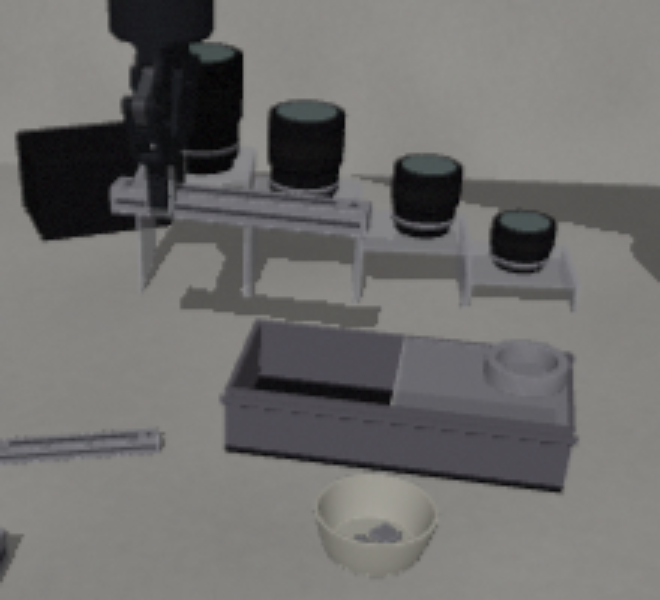

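The rail is held level over the box at crop (115–370, 180–230), and the adapter and bowl are in place. I'll confirm the height numerically, then hand in.

```bash
python3 - <<'E'
from h import *
P,r,o,d=cloud('wrist','w10'); Q=P-[.6508,-.1668,0]; X=Q@[.988,-.156,0]*1000; Y=Q@[.156,.988,0]*1000; Z=P[...,2]*1000
t=[np.median(Z[(d>0)&(abs(Y)<10)&(abs(X-x)<5)&(Z>100)]) for x in(-140,-110,-80,-50,-25)]; print(np.round(t,1))
s=robot.sense(); print(s['joint_vel'].round(3))
if min(t)-21>125 and np.ptp(t)<12: print(ticket.sign_off())
E
```

```text
[  nan   nan 191.8 191.9 192. ]
[ 0.001  0.004  0.003  0.001  0.002 -0.001]
  return _methods._mean(a, axis=axis, dtype=dtype,
  ret = ret.dtype.type(ret / rcount)
```

The visible part of the rail's top is level at 192 mm, so its underside is at about 172 mm, against the 118 mm needed. The NaNs are spots outside the camera's view. Handing in.

```bash
python3 -c "
from rig import ticket; print(ticket.sign_off())"
```

```text
the job is handed in; nothing more can be done
None
```

The middle-sized rail is out of the box, held still and level with its underside about 11 cm above the rim; the adapter and bowl look undisturbed in the last side picture, and the job is handed in at about 14.5 s of the 35 s allowed.

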